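# Dip a measuring probe through a furnace's guide port and hold it there

### The job

Check the cold bench furnace with the measuring probe: swing the brass shutter (it has a black knob) on the furnace's top right open, then lift the blue-gripped probe out of the fork rest and lower it upright through the middle of the guide port until the rim of the port is level with the orange band on the rod. The probe must never touch the furnace or its shutter; finish while still holding it there, still, upright and centred in the hole. Leave the bottle, the white tablet and the bracelet where they are.

Things in the scene. Friction and masses are not known exactly. Their poses are not given: they have to be found in the camera images.
- furnace: grey box furnace, cold, fixed to the worktop, 140 x 140 mm, white top slab at 110 mm. Origin: centre of its underside, on the worktop; z up. Its black front panel with a dial faces its -x, the guide port is in the middle of its top. Hollow inside: floor 16 mm above the worktop.
- port (a point): centre of the top rim of the furnace's guide port: an upright steel collar, outside diameter 34 mm, bore diameter 22 mm, rim 118 mm above the worktop, opening into the hollow furnace (102 mm free depth below the rim)
- shutter (a joint): brass shutter plate (disc of 34 mm on an arm) that turns about an upright pivot, 1 mm above the port's rim, its top 5 mm above the rim. 0 rad: lies right over the port; grows as it turns clockwise seen from above; 1.57 rad: end stop, fully open. It starts at 0 to 0.2, moves with about 1 N at the knob and stays where it is left.
- shutter_pivot (a point): pivot axis of the shutter, at rim height (118 mm above the worktop), 38 mm from the port's centre towards the furnace's +y
- shutter_knob (a point): centre of the top of the shutter's upright black knob, a round pin of 13 mm diameter standing 32 mm above the shutter plate, 155 mm above the worktop, 58 mm from the pivot axis. When shut it lies on the furnace's -y side of the port; it swings in a quarter circle towards the furnace's front (-x).
- rest: dark steel stand fixed to the worktop, base 90 x 80 mm, with an aluminium fork on top, tops of the tines 118 mm above the worktop, slot 12 mm wide, open towards the stand's -x; a post 36 mm wide behind the slot on the +x side carries it, no higher than the tines. Origin: on the worktop, under the place where the probe hangs; z up.
- probe: measuring probe hanging upright in the fork, 155 mm long, 70 g (50 to 98 g). Origin: the tip of the rod (lower end, starts 13 mm above the worktop); z runs along the rod to the grip. Rod 8 mm diameter from 0 to 105 mm; round seat collar 26 mm diameter from 105 to 109 mm, which sits on the tines; blue grip, 16 x 16 mm square with flats facing its x and y, from 109 to 155 mm. It is loose: lift it straight up at least 105 mm to clear the fork.
- probe_band (a point): middle of the orange band on the probe's rod, 45 mm above the tip; the band is 10 mm high
- flux_bottle: small translucent bottle with a milky cap, 46 mm diameter, 102 mm high, bystander. Origin: centre of its underside.
- borax_cone: white round tablet, 43 mm diameter, 15 mm high, bystander. Origin: centre of its underside.
- bangle_amber: wire bracelet with an amber stone, 75 x 84 x 34 mm, bystander. Origin: centre of its underside.
Things that resemble listed ones, but are neither listed nor needed, are in the scene too. What is shaped like the probe but green is not meant.

How it is judged:
On the way, in this order (a step that is already met when the one before it is completed fails the run):
1. the shutter is swung right open (over 1.2 rad) while the probe still hangs in the rest (value of joint shutter above 1.2 rad and distance of probe from where it was at the start of the episode below 0.02 m), for 0.1 s.
2. the probe is held in the fingers with its tip above the port's rim (z of probe in the frame of port above 0 m and contact force between probe and the fingers above 1 N), for 0.1 s.
At the end, for the whole second after the job is handed in: Fingers still hold the probe, still, upright within 0.07 rad, clear of the furnace: band middle within 6 mm in height and 4 mm sideways of the port rim centre, tip within 5.5 mm of its axis; shutter over 1.2 rad open; bottle, tablet, bracelet within 20 mm of their starts (value of joint shutter above 1.2 rad and horizontal distance between probe_band and port below 0.004 m and horizontal distance between probe and port below 0.0055 m and z of probe_band in the frame of port between -0.006 and 0.006 m and angle between probe's own z axis and vertical below 0.07 rad and linear speed of probe below 0.02 m/s and contact force between probe and the fingers above 1 N and contact force between probe and furnace below 0.1 N and distance of each of flux_bottle, borax_cone, bangle_amber from where it was at the start of the episode below 0.02 m); the arm keeps its last pose, push and grip.
It fails at once if the probe touches the furnace or its shutter (contact force between probe and furnace above 0.5 N).
It fails at once if the bottle, the tablet or the bracelet is moved by more than 20 mm (distance of any of flux_bottle, borax_cone, bangle_amber from where it was at the start of the episode above 0.02 m).
It also fails if it takes over 58 s, if anything falls off the work surface, if the arm or the gripper's body presses on something with over 40 N, if the wrist force passes 120 N, or if a joint passes its speed limit or range.

### The arm

A 7-joint arm with a two-finger parallel gripper is mounted at the origin on a cart in front of the work surface, level with it; the furniture and walls round the work are solid. World frame = base frame: x ahead of the robot, y to its left, z up, the work surface at z = 0. Lengths are in m, angles in rad, forces in N, time in s.
With the tool pointing down it reaches from about 0.425 to 0.875 m from the base axis. Payload 4.7 kg.
Tool frame: the origin (TCP) lies on the centre line of the jaws, within the pads' length; the fingertips stand 14 mm ahead of it and the grasp point (between the pads) lies 5 mm behind it; z points along the fingers, y is the direction in which the jaws open and shut (so a half turn about z gives the same grasp; the last joint's range is limited). The gripper opens to 87 mm and grips with 3 to 60 N. Pads are 19 mm wide; open, the fingers measure 117 mm over their backs; the gripper's body (75 mm by 190 mm) begins 51 mm behind the grasp point.
Start: joints at [-1.136, 0.321, -0.07, 1.45, 0.023, 1.371, -0.057], TCP at [0.266, 0.593, 0.237] pointing down, gripper open.
Joint ranges: [-2.86, 2.86], [-0.3, 2.09], [-1.38, 1.24], [0.06, 2.45], [-1.56, 4.7], [0.09, 2.05], [-2.69, 2.69]. Speed limits (rad/s): [2.57, 2.57, 3.14, 3.14, 3.14, 3.14, 3.14].

### API

Orientations are given as a rotation vector (axis times angle).
In Python, from bench import ctrl, optics, models gives the robot as it stands. The module is installed in compiled form; this text tells all that it offers.
- The arm moves only by the tool arm_command, never from a script. Its argument "motion" is a list of rows, each a list of 3 entries, a list of its own where there are three numbers: the shift along the tool's x, y, z in mm, then the turn, a rotation vector about the tool's x, y, z in degrees, then the closure, from 0 (fully open) to 1 (shut). In form: [[[x, y, z], [ax, ay, az], claw], ...]. A call has 1 to 8 rows; each row shifts and turns the commanded pose from where the row before left it, along the tool's axes as they then stand; what a row does not reach is not made up. A row lasts 1/12 s, in which the tool goes at most 41.7 mm and 7.16 degrees, less where a joint would pass 70% of its speed; a pose out of reach is approached as far as the arm can. A call with a gripper value outside its range is refused whole. The fingers move at their own pace and stop on an object; "force" is the grip in N (left out, the last holds). Time passes only in rows, so rows that do not move let the fingers close. It gives the time, the measured TCP pose, the force and the opening at its end, in the units of the state.
- ctrl.get_state(): the state, without advancing time (a new reading comes with each control period).
- optics.get_image(name): name is "side" or "top" or "wrist"; returns (picture, depth): 384x512x3 uint8, blue, green, red; 384x512 float32, m along the optical axis (not along the pixel's ray), 0 where there is no reading.
- optics.camera_model(name): a dict with "fovy" (degrees; the focal length in pixels is half the picture's height over the tangent of half this angle, whatever the lens; pixels are square), "cx", "cy" (the principal point, pixels), "rvec" (rotation vector, rad) and "tvec" (3), from world to camera coordinates, as OpenCV has them; the wrist camera has in their place "mount" (4x4, takes a point from camera to tool coordinates, whose origin is the TCP and whose axes are the flange's). Camera axes: x right, y down, z forward; pixel columns grow to the right and rows downward; lengths in m; the calibration is good to about 2 mm. A picture is of the moment at which its call begins: read the wrist's pose just before it. camera_model takes no time and is no camera call.
- ctrl.close_job(): hands the job in, once; it reports no verdict.
Trained networks look in the newest picture that a camera, given by its name, has taken for a name from the list of things; names that differ only in an ending like _2 or _b are one class to them, and where a whole thing is asked for, a point or a joint stands for the part that bears it (a point fixed in the world has none). Each returns a list of dicts, best first, with "conf" (0 to 1); they miss things now and then, are a little off and sometimes report something else, mostly with a low value. They report only what shows in the picture. A call takes as long as a camera call. They do not tell look-alikes from the thing itself.
- models.search_frame(camera, target): "location" ([x, y, z] in m, in the coordinates of the camera as it stood for that picture, good to about 4 mm: the middle of the surface that is visible of it).
- models.silhouettes(camera, target): "pixels" (384x512 bool, what is visible of it).
The state is a dict: "time": time; "joint_positions": joint angles; "qd": joint speeds; "joint_torque": joint torques, N m; "position": TCP position; "tool_rot": TCP orientation; "ft_force": force on the tool from outside, world axes, zero at the start; "torque": the same for the moment, N m; "grip_width": opening from 0.0 (shut) to 1.0 (fully open).
Only numpy, scipy, OpenCV 4.12 (cv2) and the standard library are available. Lean on these libraries where they do the work, as an engineer would, in place of code of your own. Each camera call takes 0.05 s, during which the arm holds its last target.

## Working session

There is one attempt and no reset: what is moved stays moved. The work goes in short steps, Python scripts to look and compute and a tool call to move; the robot and the scene stay as the last step left them, time stands still between calls to the robot, and variables do not carry over. Pictures are saved under pics/ and viewed, and the job is handed in when it is done.

Besides the shell and the picture viewer there is one more tool, called after "Emit:" by a JSON object that holds its "fn" and its "kwargs". arm_command: Moves the arm, as the interface text tells. Its arguments: {"type":"object","properties":{"motion":{"type":"array","items":{"type":"array"}},"force":{"type":"number"}},"required":["motion"]}

```bash
mkdir -p pics; ls
python3 - <<'E'
from bench import ctrl, optics, models
import cv2,numpy as np
s=ctrl.get_state()
for k in s: print(k,np.round(s[k],4))
for n in ["side","top","wrist"]:
    im,d=optics.get_image(n); cv2.imwrite(f"pics/{n}0.png",im); np.save(f"pics/{n}0.npy",d)
    print(n,optics.camera_model(n))
E
```

```text
pics
time 0.0
joint_positions [-1.1359  0.3218 -0.0701  1.4517  0.0226  1.3708 -0.0569]
qd [-0.0011  0.0006  0.0001  0.0005  0.0006  0.0014  0.0009]
joint_torque [ 2.00000e-04 -4.91280e+01 -4.03900e-01 -3.12536e+01 -6.40000e-02
  4.36000e-02  2.00000e-04]
position [0.2654 0.5928 0.2355]
tool_rot [-6.560e-01 -3.072e+00  3.000e-03]
ft_force [-0.7491  0.0774  0.3084]
torque [ 0.011  -0.0302 -0.05  ]
grip_width 0.9985
side {'fovy': 44.76748288864392, 'cx': 247.63143257084639, 'cy': 189.26348149382179, 'rvec': array([ 1.87335697, -1.53708467,  0.64942286]), 'tvec': array([-0.21441748,  0.46464075,  0.90081721])}
top {'fovy': 45.15344215379571, 'cx': 257.3303526501409, 'cy': 195.06127028768202, 'rvec': array([ 2.17785178, -2.20848618,  0.09106457]), 'tvec': array([-0.09893675,  0.6078888 ,  1.40191763])}
wrist {'fovy': 70.04489462564663, 'cx': 256.4058355669413, 'cy': 191.41142181864882, 'mount': array([[ 8.88677911e-04, -9.53886597e-01, -3.00165904e-01,
         8.33953909e-02],
       [ 9.99997905e-01,  1.40115694e-03, -1.49207078e-03,
         6.93382557e-04],
       [ 1.84384586e-03, -3.00163949e-01,  9.53885844e-01,
        -1.46677874e-01],
       [ 0.00000000e+00,  0.00000000e+00,  0.00000000e+00,
         1.00000000e+00]])}
```

View pics/side0.png

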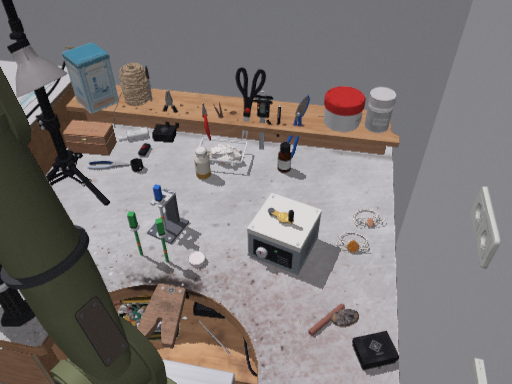

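View pics/top0.png

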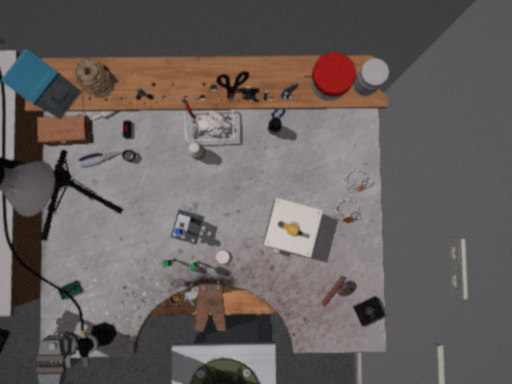

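View pics/wrist0.png

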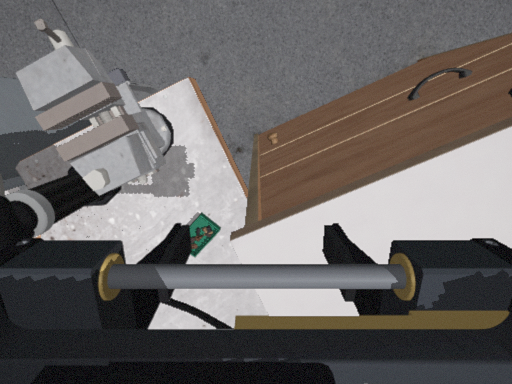

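The side view shows the furnace (285,232), the rest with the blue probe (158,192), green decoys (133,218) and (160,228), the tablet (197,259) and the amber bracelet (353,243).

```bash
cat > h.py <<'E'
from bench import ctrl, optics, models
import cv2,numpy as np
from scipy.spatial.transform import Rotation as R
def f(m): return 192/np.tan(np.radians(m['fovy']/2))
def pose(n,s=None):
    m=optics.camera_model(n)
    if 'mount' in m:
        T=np.eye(4);T[:3,:3]=R.from_rotvec(s['tool_rot']).as_matrix();T[:3,3]=s['position'];return T@m['mount']
    T=np.eye(4);T[:3,:3]=R.from_rotvec(m['rvec']).as_matrix();T[:3,3]=m['tvec'];return np.linalg.inv(T)
def cloud(n,d,T):
    m=optics.camera_model(n);v,u=np.mgrid[:384,:512]
    P=np.stack([(u-m['cx'])/f(m)*d,(v-m['cy'])/f(m)*d,d],-1)
    W=P@T[:3,:3].T+T[:3,3];W[d<=0]=np.nan;return W
def proj(n,p,T):
    m=optics.camera_model(n);Ti=np.linalg.inv(T);q=Ti[:3,:3]@np.asarray(p,float)+Ti[:3,3]
    return q[:2]/q[2]*f(m)+[m['cx'],m['cy']]
def ray(n,uv,T,z):
    m=optics.camera_model(n);d=T[:3,:3]@np.array([(uv[0]-m['cx'])/f(m),(uv[1]-m['cy'])/f(m),1]);o=T[:3,3]
    return o+d*(z-o[2])/d[2]
E
python3 - <<'E'
from h import *
for n in ["side","top"]:
    T=pose(n)
    d=np.load(f"pics/{n}0.npy");W=cloud(n,d,T)
    for t in ["furnace","shutter","rest","probe","flux_bottle","borax_cone","bangle_amber"]:
        for r in models.search_frame(n,t)[:3]:
            print(n,t,round(r['conf'],2),np.round(T[:3,:3]@r['location']+T[:3,3],3))
    for r in models.silhouettes(n,"furnace")[:1]:
        M=r['pixels']&(abs(W[...,2]-.11)<.006);p=W[M]
        print(n,"slab z",np.median(p[:,2]),cv2.minAreaRect((p[:,:2]*1000).astype(np.float32)),len(p))
E
```

```text
side furnace 0.76 [ 0.465 -0.212  0.108]
side shutter 0.63 [ 0.493 -0.209  0.12 ]
side rest 0.7 [0.524 0.098 0.013]
side rest 0.51 [ 0.462 -0.206  0.109]
side probe 0.66 [0.402 0.148 0.119]
side probe 0.54 [0.396 0.071 0.11 ]
side probe 0.51 [0.495 0.111 0.133]
side flux_bottle 0.65 [0.725 0.069 0.058]
side borax_cone 0.6 [ 0.412 -0.002  0.014]
side bangle_amber 0.58 [ 0.532 -0.39   0.017]
side bangle_amber 0.36 [0.494 0.109 0.132]
side slab z 0.10853751529298528 ((504.0882568359375, -210.16763305664062), (140.98178100585938, 145.8592071533203), 74.2961654663086) 2155
top furnace 0.55 [ 0.509 -0.201  0.109]
top shutter 0.68 [ 0.505 -0.204  0.122]
top rest 0.59 [0.514 0.101 0.01 ]
top probe 0.63 [0.405 0.076 0.139]
top probe 0.47 [0.498 0.112 0.156]
top flux_bottle 0.69 [0.735 0.07  0.078]
top borax_cone 0.72 [0.416 0.005 0.013]
top bangle_amber 0.66 [ 0.544 -0.381  0.009]
top bangle_amber 0.17 [ 0.499 -0.203  0.12 ]
top slab z 0.10919763514000902 ((505.124755859375, -207.60438537597656), (139.8881378173828, 139.65008544921875), 74.4679183959961) 2041
```

```bash
cat >> h.py <<'E'
def toolshift(p,yaw=None,s=None):
    s=s or ctrl.get_state();Rm=R.from_rotvec(s['tool_rot']).as_matrix()
    print('t',round(s['time'],2),'pos',np.round(s['position'],4),'toolx yaw',np.round(np.degrees(np.arctan2(Rm[1,0],Rm[0,0])),2),'zaxis',np.round(Rm[:,2],4),'F',np.round(s['ft_force'],1),'w',round(float(s['grip_width']),3))
    print('shift mm',np.round(Rm.T@(np.asarray(p)-s['position'])*1000,1))
    if yaw is not None:
        c,q=np.cos(yaw),np.sin(yaw);G=np.array([[c,q,0],[q,-c,0],[0,0,-1.]])
        print('rot deg',np.round(np.degrees(R.from_matrix(Rm.T@G).as_rotvec()),2))
E
python3 - <<'E'
from h import *
toolshift([.46,.25,.36],np.radians(119.4))
toolshift([.49,-.20,.33],np.radians(119.4))
E
```

```text
t 0.95 pos [0.2655 0.5933 0.2366] toolx yaw 155.89 zaxis [ 1.e-04  1.e-04 -1.e+00] F [0.6 0.1 1.1] w 1.002
shift mm [-317.7 -233.9 -123.4]
rot deg [ 1.000e-02 -0.000e+00  3.649e+01]
t 0.95 pos [0.2655 0.5933 0.2366] toolx yaw 155.89 zaxis [ 1.e-04  1.e-04 -1.e+00] F [0.6 0.1 1.1] w 1.002
shift mm [-528.9 -632.4  -93.5]
rot deg [ 1.000e-02 -0.000e+00  3.649e+01]
```

Emit:
{"fn": "arm_command", "kwargs": {"motion": [[[0, 0, -35], [0, 0, 0], 0], [[0, 0, -35], [0, 0, 0], 0], [[-28, -20, -15], [0, 0, 0], 0], [[-32, -22, -10], [0, 0, 0], 0], [[-32, -22, -8], [0, 0, 0], 0], [[-32, -22, -8], [0, 0, 0], 0], [[-32, -22, -8], [0, 0, 0], 0], [[-32, -22, -4], [0, 0, 0], 0]]}}

```text
time: 1.62
position: [0.3849, 0.3963, 0.361]
tool_rot: [0.656, 3.071, 0.003]
ft_force: [0.5, 0.4, 0.7]
grip_width: 1.002
```

Emit:
{"fn": "arm_command", "kwargs": {"motion": [[[-32, -24, 0], [0, 0, 0], 0], [[-32, -24, 0], [0, 0, 0], 0], [[-32, -26, 0], [0, 0, 0], 0], [[-32, -26, 0], [0, 0, 0], 0], [[0, 0, 0], [0, 0, 7], 0], [[0, 0, 0], [0, 0, 7], 0], [[0, 0, 0], [0, 0, 7], 0], [[0, 0, 0], [0, 0, 7], 0]]}}

```text
time: 2.28
position: [0.4601, 0.2539, 0.3598]
tool_rot: [1.389, 2.818, 0.001]
ft_force: [0.1, 0.5, -0.2]
grip_width: 1.002
```

Run:
```python
from h import *
toolshift([.50,-.20,.33],np.radians(119.4))
toolshift([.50,.11,.33],np.radians(119.4))
```

```text
t 2.28 pos [0.4601 0.2539 0.3598] toolx yaw 127.5 zaxis [ 3.e-04  5.e-04 -1.e+00] F [ 0.1  0.5 -0.2] w 1.002
shift mm [-384.4 -244.7   29.6]
rot deg [ 0.03 -0.02  8.1 ]
t 2.28 pos [0.4601 0.2539 0.3598] toolx yaw 127.5 zaxis [ 3.e-04  5.e-04 -1.e+00] F [ 0.1  0.5 -0.2] w 1.002
shift mm [-138.5  -56.    29.7]
rot deg [ 0.03 -0.02  8.1 ]
```

Emit:
{"fn": "arm_command", "kwargs": {"motion": [[[-28, -11, 0], [0, 0, 0], 0], [[-28, -11, 0], [0, 0, 0], 0], [[-28, -11, 0], [0, 0, 0], 0], [[-28, -11, 0], [0, 0, 0], 0], [[-27, -12, 0], [0, 0, 0], 0], [[0, 0, 0], [0, 0, 0], 0], [[0, 0, 0], [0, 0, 0], 0]]}}

```text
time: 2.87
position: [0.5016, 0.1081, 0.36]
tool_rot: [1.386, 2.819, 0.001]
ft_force: [0.1, 1.2, -0.5]
grip_width: 1.002
```

Run:
```python
from h import *
s=ctrl.get_state(); im,d=optics.get_image("wrist"); cv2.imwrite("pics/w1.png",im); np.save("pics/w1.npy",d)
np.savez("pics/w1s.npz",position=s['position'],tool_rot=s['tool_rot'])
T=pose("wrist",s)
for t in ["rest","probe"]:
    for r in models.search_frame("wrist",t)[:3]: print(t,round(r['conf'],2),np.round(T[:3,:3]@r['location']+T[:3,3],4))
toolshift([.50,-.20,.36],np.radians(119.4))
```

```text
rest 0.69 [0.5087 0.1164 0.0073]
probe 0.72 [0.4951 0.1205 0.158 ]
probe 0.72 [0.4117 0.1518 0.1524]
probe 0.6 [0.4049 0.0822 0.1307]
t 3.02 pos [0.5008 0.1117 0.3596] toolx yaw 128.02 zaxis [-1.e-04  6.e-04 -1.e+00] F [ 0.   0.6 -0.2] w 0.999
shift mm [-245.  -192.6   -0.6]
rot deg [ 0.02 -0.03  8.62]
```

View pics/w1.png

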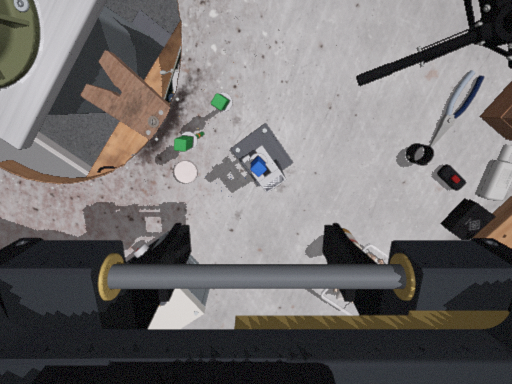

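Emit:
{"fn": "arm_command", "kwargs": {"motion": [[[-32, -21, 0], [0, 0, 0], 0], [[-32, -21, 0], [0, 0, 0], 0], [[-32, -21, 0], [0, 0, 0], 0], [[-32, -21, 0], [0, 0, 0], 0], [[-32, -21, 0], [0, 0, 0], 0], [[-32, -21, 0], [0, 0, 0], 0], [[-32, -21, 0], [0, 0, 0], 0], [[-32, -21, 0], [0, 0, 0], 0]]}}

```text
time: 3.68
position: [0.5264, -0.195, 0.3597]
tool_rot: [1.375, 2.824, 0.001]
ft_force: [0.5, 0.2, 0.1]
grip_width: 1.003
```

Emit:
{"fn": "arm_command", "kwargs": {"motion": [[[-32, -21, 0], [0, 0, 0], 0], [[-32, -21, 0], [0, 0, 0], 0], [[0, 0, 0], [0, 0, 5], 0], [[0, 0, 0], [0, 0, 3.6], 0], [[0, 0, 0], [0, 0, 0], 0], [[0, 0, 0], [0, 0, 0], 0], [[0, 0, 0], [0, 0, 0], 0]]}}

```text
time: 4.27
position: [0.5327, -0.2699, 0.3594]
tool_rot: [-1.582, -2.714, -0.001]
ft_force: [-0.5, 0.3, 0.0]
grip_width: 1.002
```

Run:
```python
from h import *
s=ctrl.get_state(); im,d=optics.get_image("wrist"); cv2.imwrite("pics/w2.png",im); np.save("pics/w2.npy",d)
T=pose("wrist",s); np.savez("pics/w2s.npz",T=T)
W=cloud("wrist",d,T)
for t in ["furnace","shutter"]:
    for r in models.search_frame("wrist",t)[:2]: print(t,round(r['conf'],2),np.round(T[:3,:3]@r['location']+T[:3,3],4))
for r in models.silhouettes("wrist","furnace")[:1]:
    M=r['pixels']&(abs(W[...,2]-.11)<.006);p=W[M]
    print("slab z",np.median(p[:,2]),cv2.minAreaRect((p[:,:2]*1000).astype(np.float32)),len(p))
for k in range(3):
  toolshift([.5045,-.253,.30],np.radians(119.4)); optics.get_image("side")
```

```text
furnace 0.78 [ 0.5014 -0.2067  0.1077]
shutter 0.79 [ 0.4984 -0.1992  0.1237]
slab z 0.10855487731429497 ((505.1318359375, -210.27471923828125), (140.02035522460938, 139.86451721191406), 74.35610961914062) 9258
t 4.47 pos [ 0.5322 -0.2707  0.3597] toolx yaw 119.39 zaxis [ 4.e-04  3.e-04 -1.e+00] F [-0.2  0.1 -0. ] w 1.002
shift mm [ 29.  -15.5  59.7]
rot deg [ 0.03 -0.   -0.01]
t 4.52 pos [ 0.5321 -0.2708  0.3597] toolx yaw 119.37 zaxis [ 4.e-04  3.e-04 -1.e+00] F [0.6 0.3 0.2] w 1.004
shift mm [ 29.1 -15.4  59.7]
rot deg [ 0.03 -0.   -0.03]
t 4.57 pos [ 0.5321 -0.271   0.3597] toolx yaw 119.35 zaxis [ 4.e-04  2.e-04 -1.e+00] F [ 0.9 -0.2  0.8] w 1.002
shift mm [ 29.2 -15.3  59.7]
rot deg [ 0.02  0.   -0.05]
```

View pics/w2.png

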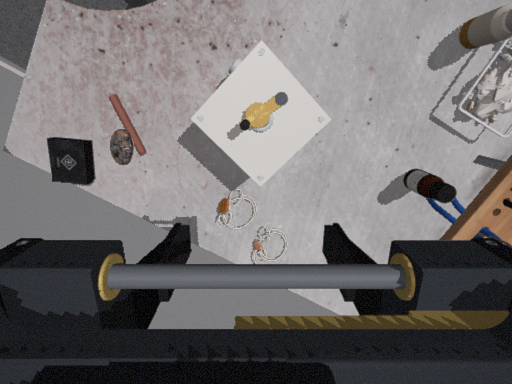

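The furnace is at about (262,115), the knob top at (244,125) and the pivot at (281,98).

Run:
```python
from h import *
im=cv2.imread("pics/w2.png");T=np.load("pics/w2s.npz")['T'];W=cloud("wrist",np.load("pics/w2.npy"),T)
c=cv2.resize(im[60:180,190:340],None,fx=5,fy=5,interpolation=cv2.INTER_CUBIC);cv2.imwrite("pics/w2z.png",c)
print('knob',ray("wrist",(244,125),T,.155),W[125,244],'piv',ray("wrist",(281,98),T,.125),W[98,281])
a=np.radians(-15.6);x=np.array([np.cos(a),np.sin(a)]);y=np.array([-x[1],x[0]]);c0=np.array([.505,-.210])
piv=c0+.038*y;k=ray("wrist",(244,125),T,.155)[:2]-piv
print('pivot',piv,'knob rel in furnace',k@x,k@y,'ang',np.arctan2(-k@x,-k@y))
for p in ([*c0,.118],[*piv,.123],[*(c0-.02*y),.155]): print(proj("wrist",p,T))
```

```text
knob [ 0.48953536 -0.22557064  0.155     ] [ 0.48952168 -0.22574336  0.15289298] piv [ 0.51502344 -0.17361817  0.125     ] [ 0.51507936 -0.17356235  0.12408177]
pivot [ 0.51521895 -0.17339982] knob rel in furnace -0.010707708721780732 -0.0571558023405815 ang 0.18519575789490836
[260.57975986 118.69215528]
[281.08551572  97.96188729]
[249.61401816 131.6876276 ]
```

View pics/w2z.png

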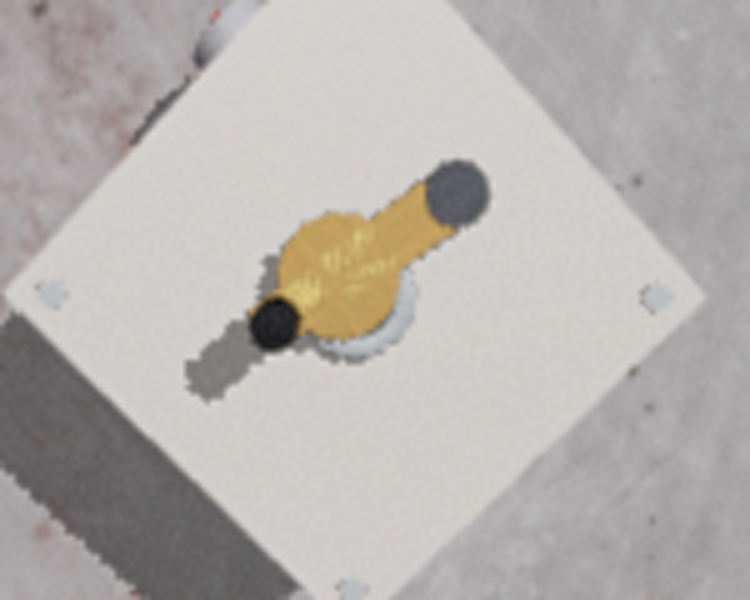

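Emit:
{"fn": "arm_command", "kwargs": {"motion": [[[17, -9.5, 20], [0, 0, 0], 1], [[17, -9.5, 20], [0, 0, 0], 1], [[0, 0, 36], [0, 0, 0], 1], [[0, 0, 36], [0, 0, 0], 1], [[0, 0, 36], [0, 0, 0], 1], [[0, 0, 20], [0, 0, 0], 1], [[0, 0, 0], [0, 0, 0], 1], [[0, 0, 0], [0, 0, 0], 1]], "force": 20}}

```text
time: 5.28
position: [0.4984, -0.2508, 0.1913]
tool_rot: [-1.587, -2.71, 0.001]
ft_force: [0.4, -0.8, 0.2]
grip_width: 0.474
```

Run:
```python
from h import *
toolshift([.4989,-.2503,.143],np.radians(119.4))
im,d=optics.get_image("wrist"); cv2.imwrite("pics/w3.png",im)
```

```text
t 5.28 pos [ 0.4984 -0.2508  0.1913] toolx yaw 119.29 zaxis [-1.6e-03  2.0e-04 -1.0e+00] F [ 0.4 -0.8  0.2] w 0.474
shift mm [ 0.2  0.8 48.3]
rot deg [-0.07 -0.06 -0.11]
```

View pics/w3.png

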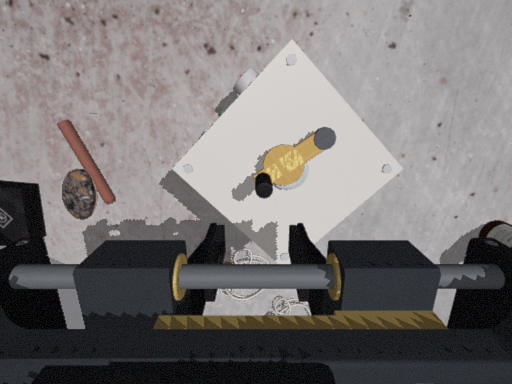

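Fingers are still closing; the knob is at (264,185), ahead of the jaws as planned.

Emit:
{"fn": "arm_command", "kwargs": {"motion": [[[0, 0, 0], [0, 0, 0], 1], [[0, 0, 0], [0, 0, 0], 1], [[0, 0, 0], [0, 0, 0], 1], [[0, 0, 0], [0, 0, 0], 1], [[0, 0, 0], [0, 0, 0], 1], [[0, 0, 16], [0, 0, 0], 1], [[0, 0, 16], [0, 0, 0], 1], [[0, 0, 16], [0, 0, 0], 1]]}}

```text
time: 6.0
position: [0.4992, -0.251, 0.1434]
tool_rot: [1.587, 2.71, 0.001]
ft_force: [-0.1, -0.2, -0.5]
grip_width: 0.007
```

Emit:
{"fn": "arm_command", "kwargs": {"motion": [[[0, 0, 0], [0, 0, 0], 1], [[10, 0, 0], [0, 0, 0], 1], [[10, 0, 0], [0, 0, 0], 1], [[10, 0, 0], [0, 0, 0], 1], [[10, 0, 0], [0, 0, 0], 1], [[0, 0, 0], [0, 0, 0], 1]]}}

```text
time: 6.5
position: [0.4777, -0.2149, 0.1443]
tool_rot: [-1.586, -2.711, -0.002]
ft_force: [-1.0, -0.4, 0.8]
grip_width: 0.005
```

Run:
```python
from h import *
toolshift([.4601,-.1815,.143],np.radians(119.4))
im,d=optics.get_image("wrist"); cv2.imwrite("pics/w4.png",im)
```

```text
t 6.5 pos [ 0.4777 -0.2149  0.1443] toolx yaw 119.32 zaxis [-3.0e-04  1.4e-03 -1.0e+00] F [-1.  -0.4  0.8] w 0.005
shift mm [37.7  1.   1.3]
rot deg [ 0.02 -0.08 -0.08]
```

View pics/w4.png

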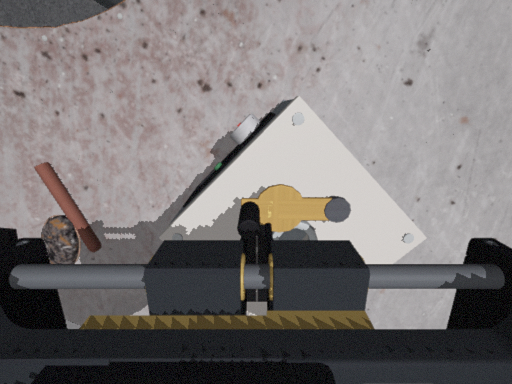

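The shutter is turning, with the knob at (250,220) in front of the fingers. I'll keep pushing.

Emit:
{"fn": "arm_command", "kwargs": {"motion": [[[10, 0, 0], [0, 0, 0], 1], [[10, 0, 0], [0, 0, 0], 1], [[10, 0, 0], [0, 0, 0], 1], [[8, 0, 0], [0, 0, 0], 1], [[0, 0, 0], [0, 0, 0], 1], [[0, 0, 0], [0, 0, 0], 1]]}}

```text
time: 7.05
position: [0.4642, -0.1812, 0.1451]
tool_rot: [1.581, 2.706, 0.007]
ft_force: [6.8, -0.0, -0.6]
grip_width: 0.006
```

Run:
```python
from h import *
s=ctrl.get_state()
toolshift([.4601,-.1815,.143],np.radians(119.4))
im,d=optics.get_image("wrist"); cv2.imwrite("pics/w5.png",im)
np.savez("pics/w5s.npz",T=pose("wrist",s))
```

```text
t 7.05 pos [ 0.4642 -0.1812  0.1451] toolx yaw 119.42 zaxis [ 0.0084  0.     -1.    ] F [ 6.8 -0.  -0.6] w 0.006
shift mm [ 1.8 -3.7  2. ]
rot deg [0.42 0.24 0.02]
```

View pics/w5.png

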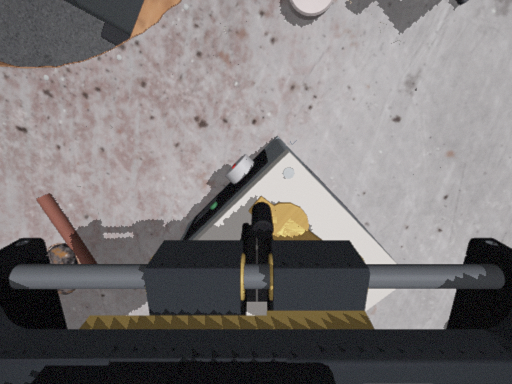

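Emit:
{"fn": "arm_command", "kwargs": {"motion": [[[-8, 0, 0], [0, 0, 0], 1], [[-8, 0, 0], [0, 0, 0], 1], [[0, 0, -30], [0, 0, 0], 1], [[-10, 0, -40], [0, 0, 0], 1], [[-20, 0, -40], [0, 0, 0], 1], [[-30, 0, -30], [0, 0, 0], 1], [[-20, 0, -20], [0, 0, 0], 1], [[0, 0, 0], [0, 0, 0], 1]]}}

```text
time: 7.77
position: [0.5088, -0.2702, 0.3049]
tool_rot: [1.589, 2.7, -0.003]
ft_force: [-1.2, -0.3, 0.1]
grip_width: 0.005
```

Run:
```python
from h import *
s=ctrl.get_state()
toolshift([.4601,-.1815,.143],np.radians(119.4))
im,d=optics.get_image("wrist"); cv2.imwrite("pics/w6.png",im);T=pose("wrist",s); np.savez("pics/w6s.npz",T=T); np.save("pics/w6.npy",d)
W=cloud("wrist",d,T)
a=np.radians(-15.6);x=np.array([np.cos(a),np.sin(a)]);y=np.array([-x[1],x[0]]);c0=np.array([.505,-.210]);piv=c0+.038*y
M=(W[...,2]>.14)&(W[...,2]<.165)&(np.hypot(W[...,0]-piv[0],W[...,1]-piv[1])<.085)
q=np.array([np.median(W[M][:,i]) for i in range(3)]);k=q[:2]-piv;print(M.sum(),q,'ang',np.arctan2(-k@x,-k@y),np.linalg.norm(k))
```

```text
t 7.77 pos [ 0.5088 -0.2702  0.3049] toolx yaw 119.03 zaxis [ 0.0064 -0.0059 -1.    ] F [-1.2 -0.3  0.1] w 0.005
shift mm [102.6   0.  161.1]
rot deg [ 0.15  0.47 -0.37]
146 [ 0.4585308  -0.16532524  0.15310795] ang 1.4400118698710855 0.057260327027810275
```

View pics/w6.png

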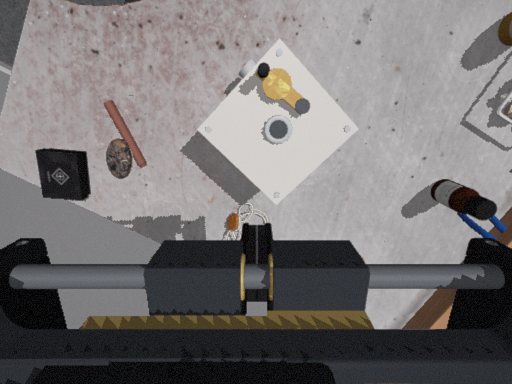

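The shutter is open (about 1.44 rad) and the port is free at (278,129). I'll measure the port next.

Run:
```python
from h import *
from scipy.optimize import least_squares
for i in range(3):
    s=ctrl.get_state(); im,d=optics.get_image("wrist")
    T=pose("wrist",s);W=cloud("wrist",d,T)
    M=(abs(W[...,2]-.1175)<.004)&(np.hypot(W[...,0]-.505,W[...,1]+.21)<.025)
    p=W[M];cn,sz,_=cv2.minAreaRect((p[:,:2]*1000).astype(np.float32))
    print(len(p),cn,sz,np.median(p[:,2]))
    # bore: dark/deep region
    D=(W[...,2]<.10)&(np.hypot(W[...,0]-.505,W[...,1]+.21)<.03)
    # rim reprojection at z=.118 : fit ellipse to outer contour by rays
    cs,_=cv2.findContours(M.astype(np.uint8),cv2.RETR_CCOMP,cv2.CHAIN_APPROX_NONE)
    for c in sorted(cs,key=len)[-2:]:
        w=np.array([ray("wrist",q[0],T,.118)[:2] for q in c]);r=least_squares(lambda v:np.hypot(w[:,0]-v[0],w[:,1]-v[1])-v[2],[.505,-.21,.015],loss='soft_l1',f_scale=.001)
        print('circle',len(c),r.x)
cv2.imwrite("pics/w7.png",cv2.resize(im[90:170,230:330],None,fx=7,fy=7));np.save("pics/w7.npy",d);np.savez("pics/w7s.npz",T=T)
toolshift([.53,.04,.33],np.radians(119.4))
```

```text
369 (505.058837890625, -209.84901428222656) (32.384803771972656, 33.00651550292969) 0.11625549580780731
circle 53 [ 0.50505554 -0.21000468  0.01118789]
circle 78 [ 0.50497442 -0.20997693  0.01607828]
365 (505.0463562011719, -210.36068725585938) (32.1779670715332, 32.81135940551758) 0.11626005868570255
circle 54 [ 0.50483649 -0.21004703  0.0112292 ]
circle 78 [ 0.50488151 -0.2100013   0.01602331]
363 (505.1350402832031, -210.20452880859375) (32.38661193847656, 31.86798095703125) 0.11621829765039116
circle 55 [ 0.50488168 -0.20998774  0.01124703]
circle 79 [ 0.50490457 -0.21000378  0.01600623]
t 7.97 pos [ 0.5058 -0.264   0.2987] toolx yaw 119.31 zaxis [-0.0029  0.0016 -1.    ] F [-1.1 -0.5  0.3] w 0.007
shift mm [253.4 169.8 -30.9]
rot deg [-0.1  -0.16 -0.09]
```

View pics/w7.png

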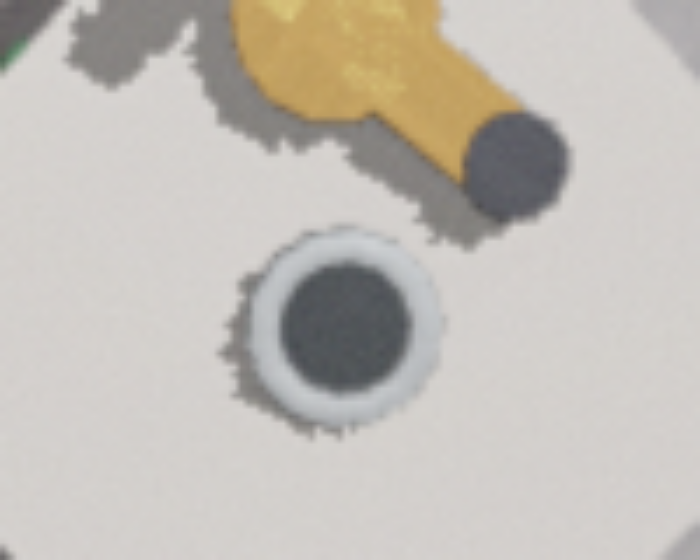

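Emit:
{"fn": "arm_command", "kwargs": {"motion": [[[33, 22, 0], [0, 0, 0], 0], [[33, 22, 0], [0, 0, 0], 0], [[33, 22, 0], [0, 0, 0], 0], [[33, 22, 0], [0, 0, 0], 0], [[33, 22, 0], [0, 0, 0], 0], [[33, 22, 0], [0, 0, 0], 0], [[33, 22, 0], [0, 0, 0], 0], [[33, 22, 0], [0, 0, 0], 0]]}}

```text
time: 8.63
position: [0.5292, 0.0542, 0.2991]
tool_rot: [-1.584, -2.711, 0.001]
ft_force: [0.3, 0.6, -0.2]
grip_width: 0.525
```

Emit:
{"fn": "arm_command", "kwargs": {"motion": [[[0, 0, 0], [0, 0, 0], 0], [[0, 0, 0], [0, 0, 0], 0], [[0, 0, 0], [0, 0, 0], 0]]}}

```text
time: 8.88
position: [0.53, 0.0512, 0.2992]
tool_rot: [-1.585, -2.711, 0.003]
ft_force: [0.2, -0.3, 0.9]
grip_width: 0.759
```

Run:
```python
from h import *
for i in range(3):
    s=ctrl.get_state(); im,d=optics.get_image("wrist")
    T=pose("wrist",s);W=cloud("wrist",d,T)
    b=im.astype(int);M=(b[...,0]>b[...,2]+50)&(b[...,0]>b[...,1]+25)&(abs(W[...,2]-.167)<.006)&(np.hypot(W[...,0]-.497,W[...,1]-.115)<.04)
    p=W[M];cs,_=cv2.findContours(M.astype(np.uint8),cv2.RETR_EXTERNAL,cv2.CHAIN_APPROX_NONE);c=max(cs,key=len)
    w=np.array([ray("wrist",q[0],T,.168)[:2] for q in c])
    print(len(p),np.median(p[:,2]),cv2.minAreaRect((w*1000).astype(np.float32)))
toolshift([.497,.115,.30],np.radians(119.4))
cv2.imwrite("pics/w8.png",im);cv2.imwrite("pics/w8m.png",M*255)
u=proj("wrist",[.497,.115,.16],T).astype(int);print(u)
z=im[max(u[1]-60,0):u[1]+60,u[0]-75:u[0]+75];cv2.imwrite("pics/w8z.png",cv2.resize(z,None,fx=5,fy=5))
np.save("pics/w8.npy",d);np.savez("pics/w8s.npz",T=T)
```

```text
251 0.1664447238702339 ((499.518310546875, 114.38111877441406), (15.357094764709473, 15.464371681213379), 83.2435302734375)
252 0.16636729466776648 ((499.48291015625, 114.3427505493164), (15.33281135559082, 15.472795486450195), 84.5135498046875)
248 0.1664198892793346 ((499.4592590332031, 114.3657455444336), (15.37439250946045, 15.182114601135254), 85.23535919189453)
t 9.03 pos [0.5307 0.0496 0.3001] toolx yaw 119.14 zaxis [-5.e-04 -2.e-04 -1.e+00] F [-0.5 -0.  -1.1] w 0.898
shift mm [73.5  2.5  0.1]
rot deg [-0.03 -0.   -0.26]
[259 115][ WARN:0@3.226] global loadsave.cpp:1063 imwrite_ Unsupported depth image for selected encoder is fallbacked to CV_8U.
```

View pics/w8z.png

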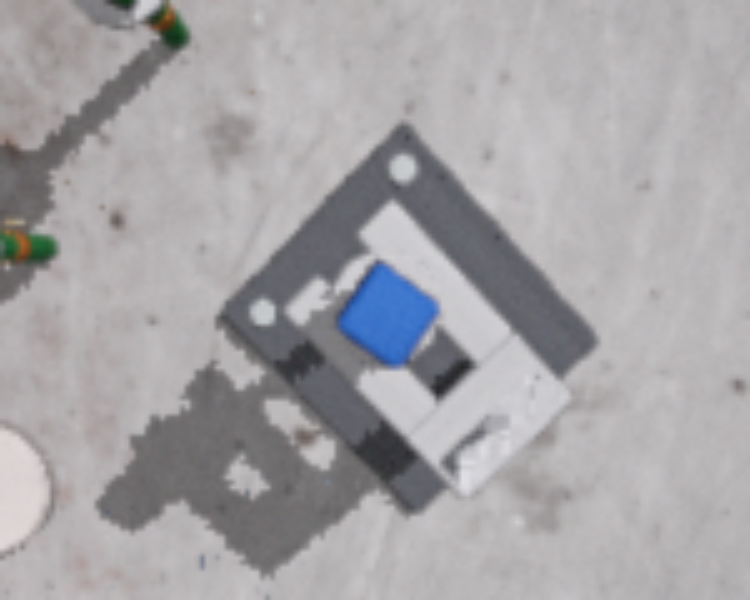

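View pics/w8.png

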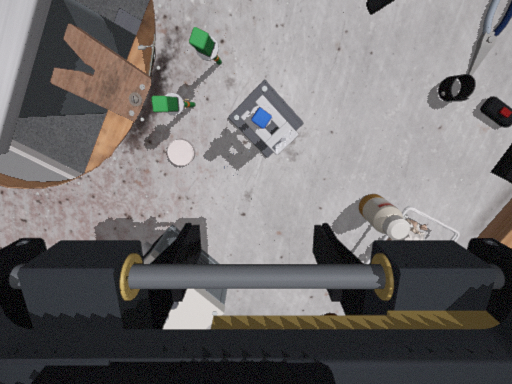

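```bash
cat >> h.py <<'E'
from scipy.optimize import minimize
def fitgrip(im,d,T,z=.168,h=.016,c0=(.4995,.1144),cam="wrist"):
    b=im.astype(float);W=cloud(cam,d,T)
    S=np.clip(((b[...,0]-b[...,2])-20)/100,0,1)
    u0=proj(cam,[*c0,z],T)
    v,u=np.mgrid[int(u0[1])-22:int(u0[1])+22,int(u0[0])-22:int(u0[0])+22]
    S=S[v,u]; S=(b[v,u,0]-b[v,u,2])
    hi=np.percentile(S,97);S=np.clip(S/hi,0,1)
    zz=W[v,u,2];S[(zz<z-.012)]=0
    k=4;off=(np.arange(k)+.5)/k-.5
    def cost(p):
        P=[proj(cam,[p[0]+h/2*(a*np.cos(p[2])-e*np.sin(p[2])),p[1]+h/2*(a*np.sin(p[2])+e*np.cos(p[2])),z],T) for a,e in((1,1),(-1,1),(-1,-1),(1,-1))]
        A=np.zeros((44*8,44*8),np.uint8);Q=np.array([(q-[u[0,0]-.5,v[0,0]-.5])*8-.5 for q in P])
        cv2.fillPoly(A,[np.round(Q*16).astype(np.int32)],255,shift=4)
        A=cv2.resize(A,(44,44),interpolation=cv2.INTER_AREA)/255.
        return ((A-S)**2).sum()
    best=min((minimize(cost,[*c0,t],method='Nelder-Mead',options=dict(initial_simplex=[[*c0,t],[c0[0]+.002,c0[1],t],[c0[0],c0[1]+.002,t],[*c0,t+.1]],xatol=1e-5)) for t in np.radians([-30,-10,10,30])),key=lambda r:r.fun)
    return best.x,best.fun,np.degrees(best.x[2])
E
python3 - <<'E'
from h import *
im=cv2.imread("pics/w8.png");d=np.load("pics/w8.npy");T=np.load("pics/w8s.npz")['T']
print(fitgrip(im,d,T),ctrl.get_state()['time'])
E
```

```text
(array([ 0.49954353,  0.11429674, -0.14645534]), np.float64(17.085329154784958), np.float64(-8.39127308125064)) 9.0333
```

Emit:
{"fn": "arm_command", "kwargs": {"motion": [[[0, 0, 0], [0, 0, 7], 0], [[0, 0, 0], [0, 0, 7], 0], [[0, 0, 0], [0, 0, 7], 0], [[0, 0, 0], [0, 0, 7], 0], [[0, 0, 0], [0, 0, 7], 0], [[0, 0, 0], [0, 0, 0], 0], [[0, 0, 0], [0, 0, 0], 0]]}}

```text
time: 9.62
position: [0.5309, 0.0502, 0.3003]
tool_rot: [-2.328, -2.11, -0.0]
ft_force: [0.7, 0.1, -0.5]
grip_width: 1.003
```

Run:
```python
from h import *
for i in range(2):
    s=ctrl.get_state(); im,d=optics.get_image("wrist");T=pose("wrist",s)
    r=fitgrip(im,d,T);print(r)
toolshift([r[0][0],r[0][1],.20],r[0][2]+np.pi/2)
cv2.imwrite("pics/w9.png",im);np.save("pics/w9.npy",d);np.savez("pics/w9s.npz",T=T)
```

```text
(array([ 0.50051911,  0.11449567, -0.12993439]), np.float64(7.838282120414382), np.float64(-7.4446921181488825))
(array([ 0.5005239 ,  0.1146276 , -0.11334485]), np.float64(7.291721600132427), np.float64(-6.4941813848309184))
t 9.72 pos [0.531  0.0507 0.3003] toolx yaw 84.39 zaxis [ 0.e+00  1.e-04 -1.e+00] F [-0.1  0.7  0.4] w 1.0
shift mm [ 60.6 -36.5 100.3]
rot deg [ 0.   -0.01  0.88]
```

View pics/w9.png

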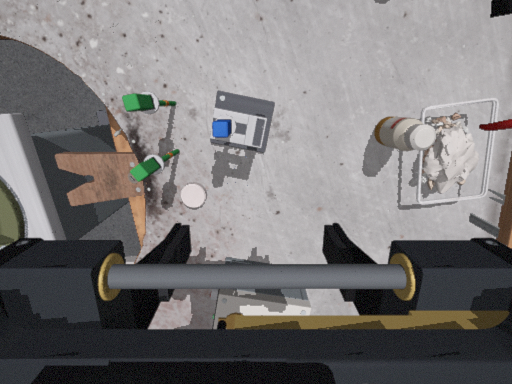

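Emit:
{"fn": "arm_command", "kwargs": {"motion": [[[20, -12, 0], [0, 0, 1.2], 0], [[20, -12, 0], [0, 0, 0], 0], [[20.6, -12.5, 0], [0, 0, 0], 0], [[0, 0, 35], [0, 0, 0], 0], [[0, 0, 35], [0, 0, 0], 0], [[0, 0, 30], [0, 0, 0], 0.3], [[0, 0, 0], [0, 0, 0], 0.3], [[0, 0, 0], [0, 0, 0], 0.3]]}}

```text
time: 10.38
position: [0.5008, 0.1153, 0.1996]
tool_rot: [-2.35, -2.084, 0.004]
ft_force: [-0.3, -0.0, -0.2]
grip_width: 0.851
```

Run:
```python
from h import *
toolshift([.5003,.1145,.141],np.radians(83))
for n in ("wrist","side"):
    im,d=optics.get_image(n);cv2.imwrite(f"pics/{n}10.png",im)
cv2.imwrite("pics/side10z.png",cv2.resize(im[150:290,80:240],None,fx=4,fy=4,interpolation=cv2.INTER_CUBIC))
```

```text
t 10.38 pos [0.5008 0.1153 0.1996] toolx yaw 83.14 zaxis [-0.0027 -0.0012 -1.    ] F [-0.3 -0.  -0.2] w 0.851
shift mm [-0.7 -0.2 58.6]
rot deg [-0.15  0.09  0.14]
```

View pics/wrist10.png

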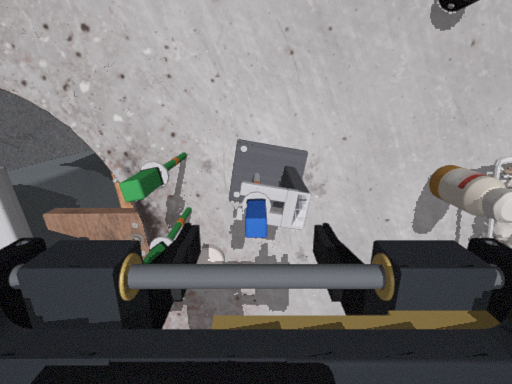

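View pics/side10z.png

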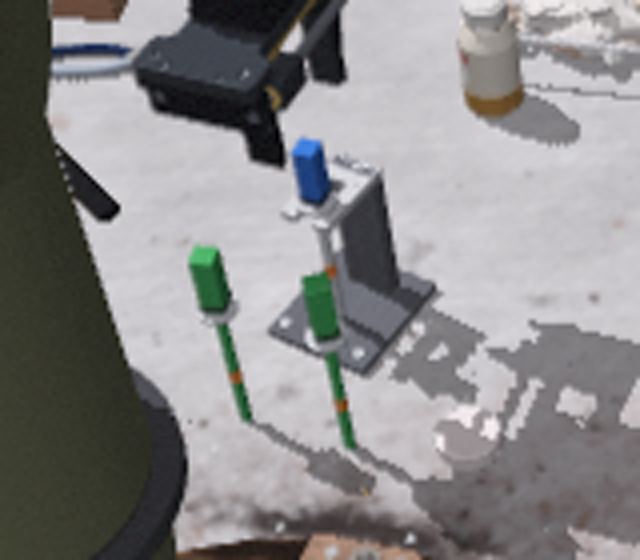

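The wrist view shows the blue grip (257,218) centred between the open fingers. I'll descend.

Emit:
{"fn": "arm_command", "kwargs": {"motion": [[[0, 0, 20], [0, 0, 0], 0.3], [[0, 0, 20], [0, 0, 0], 0.3], [[0, 0, 18], [0, 0, 0], 0.3], [[0, 0, 0], [0, 0, 0], 0.3], [[0, 0, 0], [0, 0, 0], 0.3]]}}

```text
time: 10.9
position: [0.5025, 0.1159, 0.1438]
tool_rot: [2.351, 2.083, 0.002]
ft_force: [0.5, -0.3, 0.1]
grip_width: 0.698
```

Run:
```python
from h import *
toolshift([.5003,.1145,.141],np.radians(83))
im,d=optics.get_image("side");cv2.imwrite("pics/side11z.png",cv2.resize(im[150:290,80:240],None,fx=4,fy=4,interpolation=cv2.INTER_CUBIC))
```

```text
t 10.9 pos [0.5025 0.1159 0.1438] toolx yaw 83.1 zaxis [ 1.5e-03  6.0e-04 -1.0e+00] F [ 0.5 -0.3  0.1] w 0.698
shift mm [-1.6 -2.   2.8]
rot deg [ 0.08 -0.04  0.1 ]
```

View pics/side11z.png

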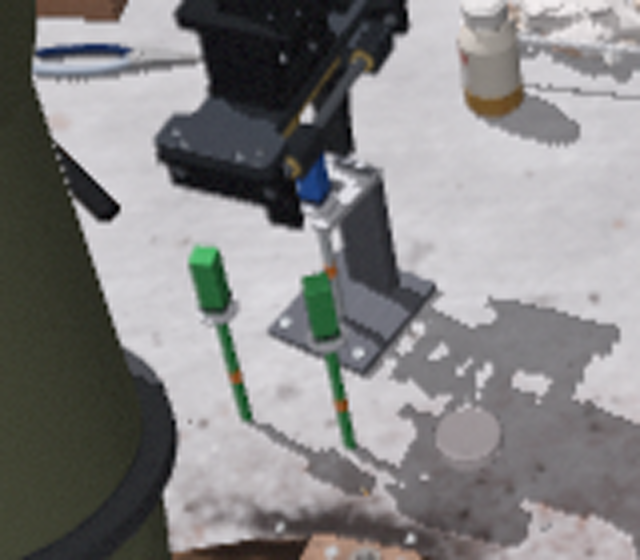

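Emit:
{"fn": "arm_command", "kwargs": {"motion": [[[-0.8, -1, 0], [0, 0, 0], 0.3], [[0, 0, 0], [0, 0, 0], 0.3], [[0, 0, 0], [0, 0, 0], 0.3]]}}

```text
time: 11.2
position: [0.5013, 0.1153, 0.1436]
tool_rot: [2.351, 2.083, 0.004]
ft_force: [0.0, 0.1, 0.1]
grip_width: 0.701
```

Run:
```python
from h import *
for i in range(3):
  toolshift([.5003,.1145,.141],np.radians(83)); optics.get_image("top")
```

```text
t 11.2 pos [0.5013 0.1153 0.1436] toolx yaw 83.1 zaxis [ 0.0021  0.001  -1.    ] F [0.  0.1 0.1] w 0.701
shift mm [-0.9 -0.9  2.6]
rot deg [ 0.11 -0.07  0.1 ]
t 11.25 pos [0.5011 0.1152 0.1433] toolx yaw 83.09 zaxis [ 1.6e-03  9.0e-04 -1.0e+00] F [-0.2  0.5 -0.1] w 0.7
shift mm [-0.8 -0.7  2.3]
rot deg [ 0.09 -0.06  0.09]
t 11.3 pos [0.5009 0.1152 0.143 ] toolx yaw 83.1 zaxis [ 1.1e-03  6.0e-04 -1.0e+00] F [ 0.7 -0.5  0.1] w 0.701
shift mm [-0.8 -0.5  2. ]
rot deg [ 0.06 -0.04  0.1 ]
```

Emit:
{"fn": "arm_command", "kwargs": {"motion": [[[-0.6, -0.3, 0.5], [0, 0, 0], 0.6], [[0, 0, 0], [0, 0, 0], 1], [[0, 0, 0], [0, 0, 0], 1], [[0, 0, 0], [0, 0, 0], 1], [[0, 0, 0], [0, 0, 0], 1], [[0, 0, 0], [0, 0, 0], 1], [[0, 0, 0], [0, 0, 0], 1], [[0, 0, 0], [0, 0, 0], 1]], "force": 25}}

```text
time: 12.02
position: [0.5002, 0.1145, 0.1418]
tool_rot: [2.351, 2.084, 0.0]
ft_force: [0.2, -0.5, 0.1]
grip_width: 0.183
```

Emit:
{"fn": "arm_command", "kwargs": {"motion": [[[0, 0, 0], [0, 0, 0], 1], [[0, 0, 0], [0, 0, 0], 1], [[0, 0, 0], [0, 0, 0], 1], [[0, 0, 0], [0, 0, 0], 1]]}}

```text
time: 12.35
position: [0.5002, 0.1145, 0.1418]
tool_rot: [2.351, 2.084, 0.0]
ft_force: [-0.5, 0.3, -1.4]
grip_width: 0.181
```

Run:
```python
from h import *
toolshift([.5003,.1145,.141],np.radians(83))
s=ctrl.get_state();print(s['torque'])
im,d=optics.get_image("wrist");cv2.imwrite("pics/w12.png",im)
im,d=optics.get_image("side");cv2.imwrite("pics/side12z.png",cv2.resize(im[150:290,80:240],None,fx=4,fy=4,interpolation=cv2.INTER_CUBIC))
```

```text
t 12.35 pos [0.5002 0.1145 0.1418] toolx yaw 83.09 zaxis [ 1.e-04  0.e+00 -1.e+00] F [-0.5  0.3 -1.4] w 0.181
shift mm [0.  0.1 0.8]
rot deg [ 0.01 -0.    0.09]
[-0.09295794  0.01347735  0.0094971 ]
```

View pics/w12.png

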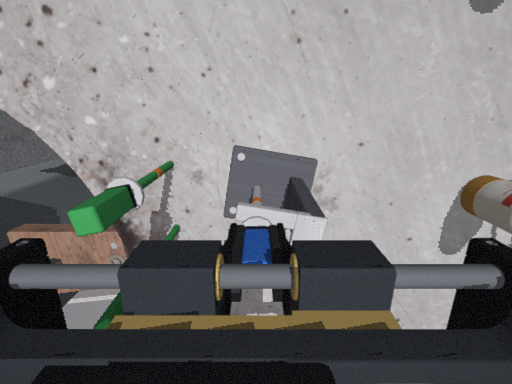

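View pics/side12z.png

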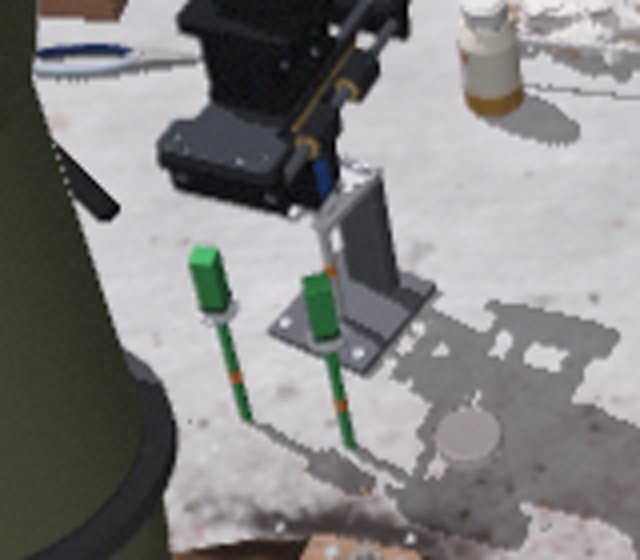

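The grip is held (opening 0.18, about 16 mm). I'll lift straight up.

Emit:
{"fn": "arm_command", "kwargs": {"motion": [[[0, 0, -10], [0, 0, 0], 1], [[0, 0, -22], [0, 0, 0], 1], [[0, 0, -25], [0, 0, 0], 1], [[0, 0, -25], [0, 0, 0], 1], [[0, 0, -25], [0, 0, 0], 1], [[0, 0, -25], [0, 0, 0], 1], [[0, 0, -25], [0, 0, 0], 1], [[0, 0, -13], [0, 0, 0], 1]]}}

```text
time: 13.12
position: [0.5011, 0.1146, 0.3159]
tool_rot: [2.35, 2.082, 0.007]
ft_force: [0.9, -0.2, -0.1]
grip_width: 0.183
```

Emit:
{"fn": "arm_command", "kwargs": {"motion": [[[0, 0, 0], [0, 0, 0], 1], [[0, 0, 0], [0, 0, 0], 1], [[0, 0, 0], [0, 0, 0], 1]]}}

```text
time: 13.37
position: [0.4996, 0.1143, 0.3108]
tool_rot: [-2.351, -2.083, 0.002]
ft_force: [-0.3, 0.2, -1.2]
grip_width: 0.179
```

Run:
```python
from h import *
toolshift([.5049,-.21,.312],np.radians(83))
im,d=optics.get_image("side");cv2.imwrite("pics/side13.png",cv2.resize(im[100:290,80:340],None,fx=3,fy=3,interpolation=cv2.INTER_CUBIC))
im,d=optics.get_image("wrist");cv2.imwrite("pics/w13.png",im)
```

```text
t 13.37 pos [0.4996 0.1143 0.3108] toolx yaw 83.09 zaxis [-1.5e-03 -5.0e-04 -1.0e+00] F [-0.3  0.2 -1.2] w 0.179
shift mm [-321.3   44.3   -1.1]
rot deg [-0.08  0.04  0.09]
```

View pics/side13.png

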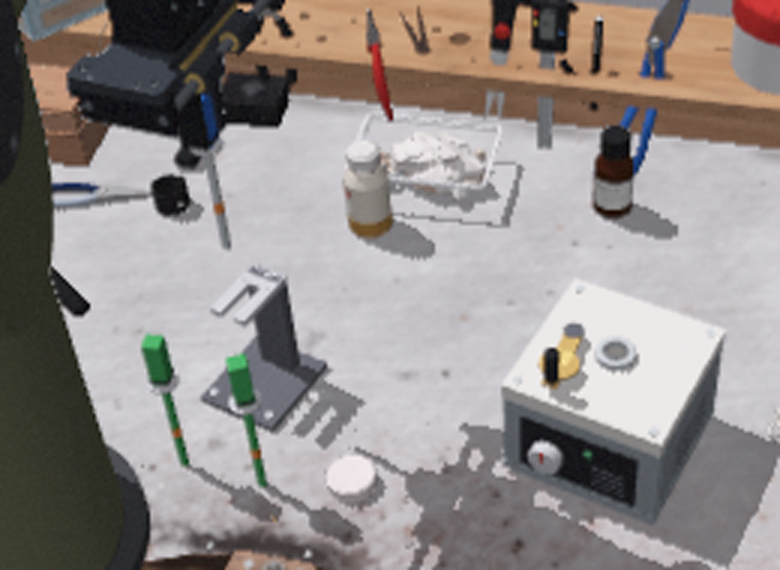

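View pics/w13.png

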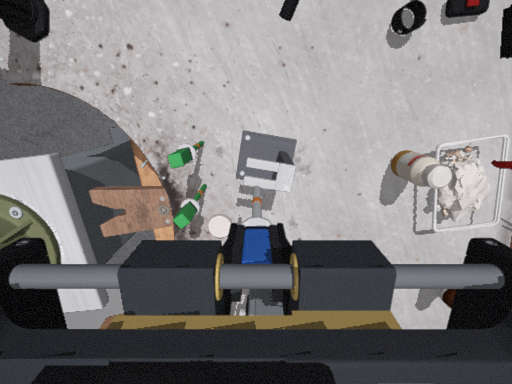

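Emit:
{"fn": "arm_command", "kwargs": {"motion": [[[-15, 2, 0], [0, 0, 0], 1], [[-28, 4, 0], [0, 0, 0], 1], [[-30, 4, 0], [0, 0, 0], 1], [[-30, 4, 0], [0, 0, 0], 1], [[-30, 4, 0], [0, 0, 0], 1], [[-30, 4, 0], [0, 0, 0], 1], [[-30, 4, 0], [0, 0, 0], 1], [[-30, 4, 0], [0, 0, 0], 1]]}}

```text
time: 14.13
position: [0.5024, -0.1119, 0.3108]
tool_rot: [-2.35, -2.083, 0.002]
ft_force: [-0.4, -0.2, -0.1]
grip_width: 0.182
```

Emit:
{"fn": "arm_command", "kwargs": {"motion": [[[-30, 4, 0], [0, 0, 0], 1], [[-30, 4, 0], [0, 0, 0], 1], [[-25, 4, 0], [0, 0, 0], 1], [[-13, 2, 0], [0, 0, 0], 1], [[0, 0, 0], [0, 0, 0], 1], [[0, 0, 0], [0, 0, 0], 1], [[0, 0, 0], [0, 0, 0], 1], [[0, 0, 0], [0, 0, 0], 1]]}}

```text
time: 14.8
position: [0.5055, -0.2076, 0.3113]
tool_rot: [-2.348, -2.086, -0.0]
ft_force: [0.1, 1.0, -0.9]
grip_width: 0.18
```

Run:
```python
from h import *
toolshift([.5049,-.21,.312],np.radians(83))
for n in ("side","top","wrist"):
    s=ctrl.get_state();im,d=optics.get_image(n);cv2.imwrite(f"pics/{n}14.png",im);np.save(f"pics/{n}14.npy",d);np.savez(f"pics/{n}14s.npz",T=pose(n,s))
    if n=="side": cv2.imwrite("pics/side14z.png",cv2.resize(im[130:270,220:340],None,fx=5,fy=5,interpolation=cv2.INTER_CUBIC))
toolshift([.5049,-.21,.312],np.radians(83))
```

```text
t 14.8 pos [ 0.5055 -0.2076  0.3113] toolx yaw 83.25 zaxis [-7.e-04  1.e-03 -1.e+00] F [ 0.1  1.  -0.9] w 0.18
shift mm [-2.5 -0.3 -0.7]
rot deg [-0.04 -0.05  0.25]
t 14.95 pos [ 0.5055 -0.2083  0.3117] toolx yaw 83.21 zaxis [ 1.e-04  5.e-04 -1.e+00] F [ 0.3 -0.4 -0.3] w 0.18
shift mm [-1.8 -0.4 -0.3]
rot deg [ 0.   -0.03  0.21]
```

View pics/side14z.png

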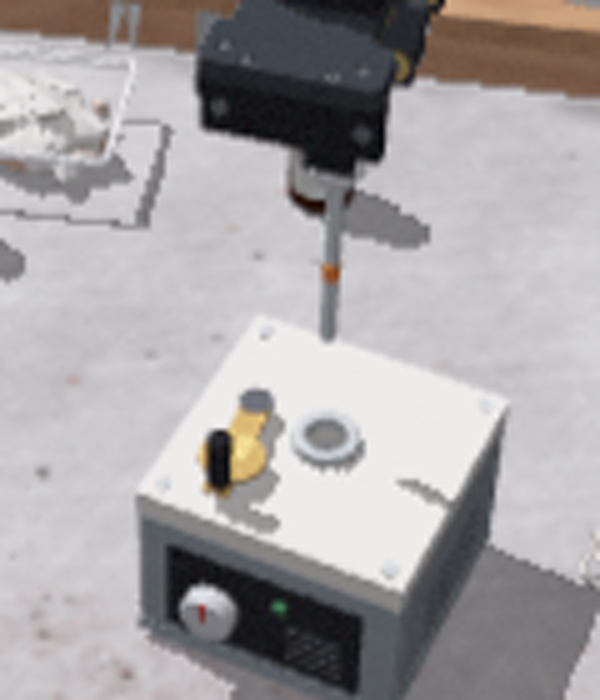

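View pics/wrist14.png

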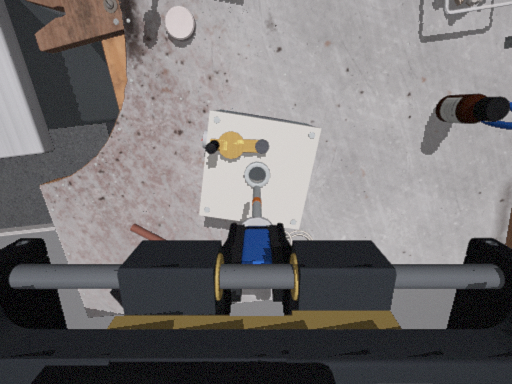

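The wrist view shows the rod (257,200) just below the open port (257,175). I'll fit the rod axis and the port in the same frame.

```bash
cat >> h.py <<'E'
from scipy.optimize import least_squares
def rodfit(W,cam0,c0,zlo,zhi,rad=.02,r=.004):
    M=(W[...,2]>zlo)&(W[...,2]<zhi)&(np.hypot(W[...,0]-c0[0],W[...,1]-c0[1])<rad)
    p=W[M];zm=(zlo+zhi)/2
    def res(v):
        ax=np.stack([v[0]+v[2]*(p[:,2]-zm),v[1]+v[3]*(p[:,2]-zm)],1);return np.hypot(*(p[:,:2]-ax).T)-r
    q=least_squares(res,[c0[0],c0[1],0,0],loss='soft_l1',f_scale=.001)
    return len(p),q.x,p[:,2].min(),np.sqrt(np.mean(q.fun**2)),M
def portfit(W,T,cam="wrist"):
    M=(abs(W[...,2]-.1165)<.004)&(np.hypot(W[...,0]-.505,W[...,1]+.21)<.024)
    cs,_=cv2.findContours(M.astype(np.uint8),cv2.RETR_CCOMP,cv2.CHAIN_APPROX_NONE);o=[]
    for c in sorted(cs,key=len)[-2:]:
        w=np.array([ray(cam,q[0],T,.118)[:2] for q in c]);r=least_squares(lambda v:np.hypot(w[:,0]-v[0],w[:,1]-v[1])-v[2],[.505,-.21,.015],loss='soft_l1',f_scale=.001)
        o.append(np.round(r.x*1000,2))
    return o
E
python3 - <<'E'
from h import *
for n in ("wrist","side","top"):
    T=np.load(f"pics/{n}14s.npz")['T'];d=np.load(f"pics/{n}14.npy");W=cloud(n,d,T)
    k=rodfit(W,None,(.505,-.208),.17,.275);print(n,k[0],np.round(k[1],4),k[2:4])
    if n!="top": print(portfit(W,T,n))
E
```

```text
wrist 268 [ 0.5052 -0.2083  0.0026  0.0008] (np.float64(0.18368550499285785), np.float64(0.00020230634741129767))
[array([ 505.56, -209.04,   11.15]), array([ 505.57, -209.08,   15.97])]
side 106 [ 5.045e-01 -2.076e-01 -3.000e-04 -5.600e-03] (np.float64(0.18179634924653876), np.float64(0.001218883789276088))
[array([ 501.84, -210.6 ,   11.3 ]), array([ 501.48, -210.22,   16.07])]Traceback (most recent call last):
  File "<stdin>", line 4, in <module>
  File "h.py", line 52, in rodfit
    return len(p),q.x,p[:,2].min(),np.sqrt(np.mean(q.fun**2)),M
                      ~~~~~~~~~~^^
    return umr_minimum(a, axis, None, out, keepdims, initial, where)
ValueError: zero-size array to reduction operation minimum which has no identity
```

```bash
cat >> h.py <<'E'
def lateral(n,W,T,im,zlo,zhi,c0):
    """rod vs port across the view direction of a fixed camera (mm)"""
    k=rodfit(W,None,c0,zlo,zhi,rad=.03);M=k[4];C=T[:3,3];out=[]
    v=np.array([.505,-.21])-C[:2];v/=np.linalg.norm(v);nn=np.array([-v[1],v[0]])
    for r in np.unique(np.where(M)[0]):
        c=np.where(M[r])[0]
        if len(c)<3: continue
        z=np.median(W[r,c,2]);p=ray(n,((c[0]+c[-1])/2,r),T,z)
        out.append((z,(p[:2]-c0)@nn*1000,len(c)))
    return nn,np.array(out)
E
python3 - <<'E'
from h import *
n="side";T=np.load("pics/side14s.npz")['T'];W=cloud(n,np.load("pics/side14.npy"),T)
nn,o=lateral(n,W,T,None,.165,.27,np.array([.505,-.21]))
print(nn,np.round(o,2));print([ (q[:2]/1000-[.505,-.21])@nn*1000 for q in portfit(W,T,n)])
E
```

```text
[-0.10098364  0.99488809] [[0.27 1.98 4.  ]
 [0.26 1.85 4.  ]
 [0.26 1.72 4.  ]
 [0.26 1.59 4.  ]
 [0.26 2.57 3.  ]
 [0.25 2.45 3.  ]
 [0.25 2.32 3.  ]
 [0.25 2.19 3.  ]
 [0.24 2.06 3.  ]
 [0.24 1.93 3.  ]
 [0.24 1.8  3.  ]
 [0.23 2.8  4.  ]
 [0.23 2.67 4.  ]
 [0.23 1.4  3.  ]
 [0.23 2.4  4.  ]
 [0.22 2.27 4.  ]
 [0.22 2.14 4.  ]
 [0.21 2.01 4.  ]
 [0.21 1.87 4.  ]
 [0.21 1.74 4.  ]
 [0.21 2.76 3.  ]
 [0.2  2.63 3.  ]
 [0.2  2.49 3.  ]
 [0.2  2.35 3.  ]
 [0.19 2.22 3.  ]
 [0.19 2.08 3.  ]
 [0.19 1.94 3.  ]
 [0.18 1.81 3.  ]]
[np.float64(-0.2778245608209147), np.float64(0.1365870212734756)]
```

Emit:
{"fn": "arm_command", "kwargs": {"motion": [[[-1.3, 0, 10], [0, 0, 0], 1], [[0, 0, 15], [0, 0, 0], 1], [[0, 0, 15], [0, 0, 0], 1], [[0, 0, 5], [0, 0, 0], 1], [[0, 0, 0], [0, 0, 0], 1], [[0, 0, 0], [0, 0, 0], 1], [[0, 0, 0], [0, 0, 0], 1], [[0, 0, 0], [0, 0, 0], 1]]}}

```text
time: 15.62
position: [0.5055, -0.211, 0.2677]
tool_rot: [2.35, 2.083, 0.002]
ft_force: [-0.4, -0.6, -0.5]
grip_width: 0.183
```

Emit:
{"fn": "arm_command", "kwargs": {"motion": [[[0, 0, 0], [0, 0, 0], 1], [[0, 0, 0], [0, 0, 0], 1], [[0, 0, 0], [0, 0, 0], 1], [[0, 0, 0], [0, 0, 0], 1], [[0, 0, 0], [0, 0, 0], 1], [[0, 0, 0], [0, 0, 0], 1]]}}

```text
time: 16.12
position: [0.5051, -0.2108, 0.2668]
tool_rot: [2.351, 2.084, 0.0]
ft_force: [0.7, -0.3, 0.3]
grip_width: 0.183
```

```bash
cat > chk.py <<'E'
from h import *
import sys
t=sys.argv[1];zlo,zhi=float(sys.argv[2]),float(sys.argv[3])
toolshift([.505,-.21,.2018],np.radians(83))
for n in ("wrist","side"):
    s=ctrl.get_state();im,d=optics.get_image(n);T=pose(n,s);W=cloud(n,d,T)
    cv2.imwrite(f"pics/{n}{t}.png",im);np.save(f"pics/{n}{t}.npy",d);np.savez(f"pics/{n}{t}s.npz",T=T)
    k=rodfit(W,None,(.505,-.209),zlo,zhi);print(n,k[0],np.round(k[1],4),np.round(k[2:4],4));print(portfit(W,T,n))
    if n=="side":
        nn,o=lateral(n,W,T,None,zlo,zhi,np.array([.505,-.21]));print('side lateral rod',o[:,1].mean(),'port',[ (q[:2]/1000-[.505,-.21])@nn*1000 for q in portfit(W,T,n)])
        cv2.imwrite(f"pics/side{t}z.png",cv2.resize(im[130:270,220:340],None,fx=5,fy=5,interpolation=cv2.INTER_CUBIC))
toolshift([.505,-.21,.2018],np.radians(83))
E
python3 chk.py 15 .137 .225
```

```text
t 16.12 pos [ 0.5051 -0.2108  0.2668] toolx yaw 83.09 zaxis [ 1.e-04  1.e-04 -1.e+00] F [ 0.7 -0.3  0.3] w 0.183
shift mm [ 0.8 -0.2 65. ]
rot deg [ 0.01 -0.    0.09]
wrist 269 [ 0.5048 -0.2111  0.0024  0.0013] [0.1388 0.0002]
[array([ 505.57, -208.98,   15.2 ])]
side 88 [ 0.5041 -0.2111  0.0039 -0.0062] [0.1379 0.001 ]
[array([ 501.16, -210.06,   10.84]), array([ 501.41, -210.4 ,   16.11])]
side lateral rod -1.1910976244112392 port [np.float64(0.3280838788232412), np.float64(-0.035423979789754076)]
t 16.22 pos [ 0.5051 -0.2108  0.2668] toolx yaw 83.09 zaxis [ 0.e+00  1.e-04 -1.e+00] F [-0.7  0.1 -0.4] w 0.187
shift mm [ 0.8 -0.2 65. ]
rot deg [ 0.   -0.    0.09]
```

View pics/side15z.png

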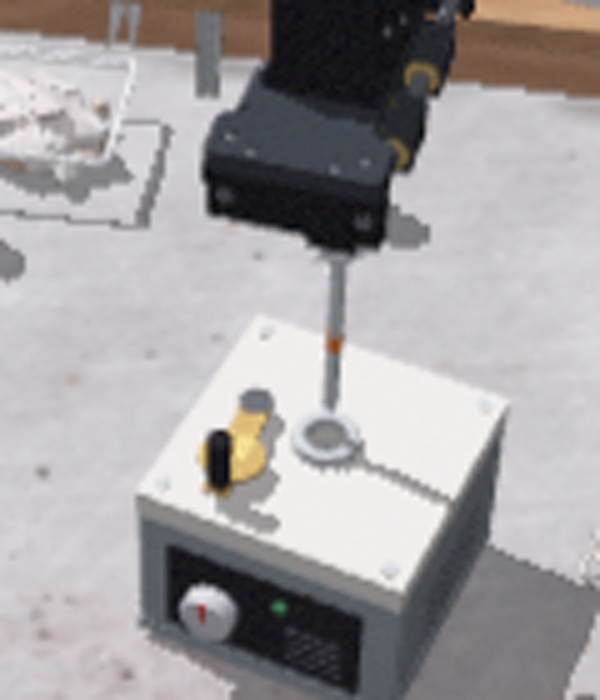

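View pics/wrist15.png

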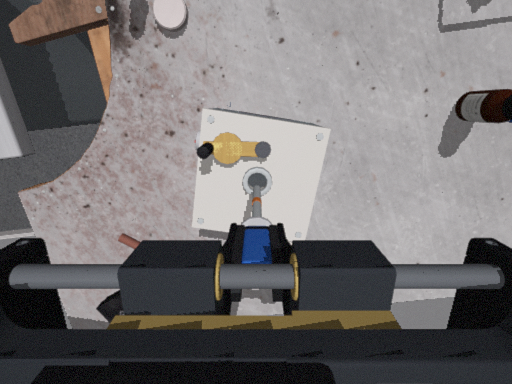

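Emit:
{"fn": "arm_command", "kwargs": {"motion": [[[1.4, 0.2, 0], [0, 0, 0], 1], [[0, 0, 0], [0, 0, 0], 1], [[0, 0, 0], [0, 0, 0], 1], [[0, 0, 0], [0, 0, 0], 1], [[0, 0, 0], [0, 0, 0], 1], [[0, 0, 0], [0, 0, 0], 1], [[0, 0, 0], [0, 0, 0], 1], [[0, 0, 0], [0, 0, 0], 1]]}}

```text
time: 16.88
position: [0.5054, -0.2094, 0.2668]
tool_rot: [2.351, 2.083, 0.0]
ft_force: [0.1, 0.1, -0.4]
grip_width: 0.182
```

```bash
python3 chk.py 16 .143 .225
```

```text
t 16.88 pos [ 0.5054 -0.2094  0.2668] toolx yaw 83.09 zaxis [ 1.e-04  1.e-04 -1.e+00] F [ 0.1  0.1 -0.4] w 0.182
shift mm [-0.6 -0.4 65. ]
rot deg [ 0.01 -0.    0.09]
wrist 260 [ 0.5052 -0.2098  0.0021  0.0016] [0.1432 0.0002]
[array([ 496.8 , -200.22,    1.13]), array([ 505.68, -208.9 ,   15.15])]
side 87 [ 0.5048 -0.2097  0.0038  0.0038] [0.1438 0.001 ]
[array([ 501.31, -210.67,   11.14]), array([ 501.54, -210.37,   16.05])]
side lateral rod 0.4048059209916822 port [np.float64(-0.293945399566903), np.float64(-0.018705209927660296)]
t 16.98 pos [ 0.5054 -0.2094  0.2668] toolx yaw 83.09 zaxis [ 1.e-04  1.e-04 -1.e+00] F [-0.  -0.3 -0.5] w 0.181
shift mm [-0.6 -0.4 65. ]
rot deg [ 0.   -0.    0.09]
```

The rod is now within about 1 mm of the port axis. I'll lower it slowly.

Emit:
{"fn": "arm_command", "kwargs": {"motion": [[[0, 0, 5], [0, 0, 0], 1], [[0, 0, 7], [0, 0, 0], 1], [[0, 0, 7], [0, 0, 0], 1], [[0, 0, 7], [0, 0, 0], 1], [[0, 0, 4], [0, 0, 0], 1], [[0, 0, 0], [0, 0, 0], 1], [[0, 0, 0], [0, 0, 0], 1], [[0, 0, 0], [0, 0, 0], 1]]}}

```text
time: 17.65
position: [0.5056, -0.2095, 0.237]
tool_rot: [2.351, 2.083, 0.0]
ft_force: [0.7, -0.8, -0.5]
grip_width: 0.184
```

Emit:
{"fn": "arm_command", "kwargs": {"motion": [[[0, 0, 0], [0, 0, 0], 1], [[0, 0, 0], [0, 0, 0], 1], [[0, 0, 0], [0, 0, 0], 1]]}}

```text
time: 17.9
position: [0.5056, -0.2095, 0.2371]
tool_rot: [2.351, 2.083, 0.001]
ft_force: [-0.0, 0.2, -0.5]
grip_width: 0.182
```

```bash
python3 chk.py 17 .125 .195
python3 - <<'E'
import cv2
im=cv2.imread("pics/wrist17.png");cv2.imwrite("pics/w17z.png",cv2.resize(im[130:250,190:330],None,fx=5,fy=5,interpolation=cv2.INTER_CUBIC))
E
```

```text
t 17.9 pos [ 0.5056 -0.2095  0.2371] toolx yaw 83.09 zaxis [ 7.e-04 -0.e+00 -1.e+00] F [-0.   0.2 -0.5] w 0.182
shift mm [-0.6 -0.6 35.3]
rot deg [ 0.04 -0.    0.09]
wrist 232 [ 0.5054 -0.2098  0.0018  0.001 ] [0.1253 0.0002]
[array([ 505.47, -209.11,    3.67]), array([ 505.69, -208.63,   15.14])]
side 70 [ 5.046e-01 -2.096e-01 -1.700e-03  1.000e-04] [0.125  0.0012]
[array([ 497.73, -205.34,    6.99]), array([ 499.8 , -210.56,   15.45])]
side lateral rod 0.6199763658164773 port [np.float64(5.370329521382337), np.float64(-0.032022418960601366)]
t 18.0 pos [ 0.5055 -0.2094  0.2369] toolx yaw 83.09 zaxis [ 4.e-04  1.e-04 -1.e+00] F [-0.5  0.2 -1.2] w 0.183
shift mm [-0.6 -0.5 35.1]
rot deg [ 0.02 -0.01  0.09]
```

View pics/w17z.png

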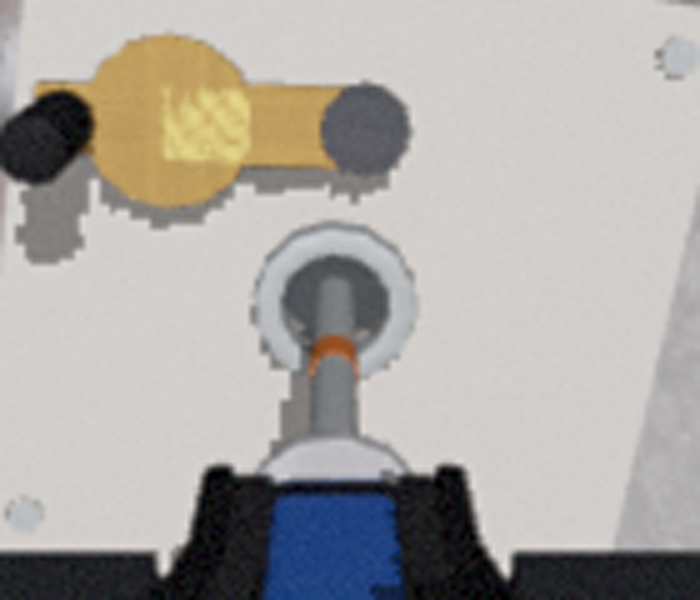

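View pics/side17z.png

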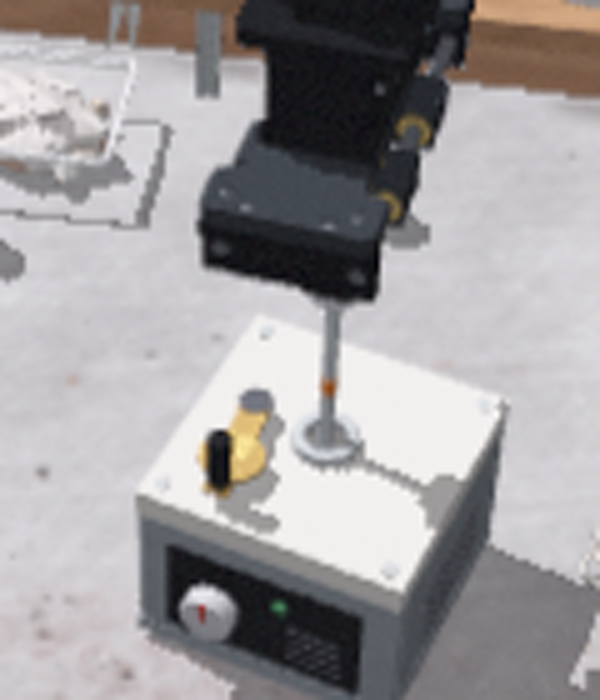

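Both views show the rod inside the bore and clear all round. I'll go down the remaining 35 mm.

Emit:
{"fn": "arm_command", "kwargs": {"motion": [[[0, 0, 5], [0, 0, 0], 1], [[0, 0, 7], [0, 0, 0], 1], [[0, 0, 7], [0, 0, 0], 1], [[0, 0, 7], [0, 0, 0], 1], [[0, 0, 6], [0, 0, 0], 1], [[0, 0, 3], [0, 0, 0], 1], [[0, 0, 0], [0, 0, 0], 1], [[0, 0, 0], [0, 0, 0], 1]]}}

```text
time: 18.67
position: [0.5054, -0.2094, 0.2016]
tool_rot: [-2.351, -2.083, 0.0]
ft_force: [1.1, -0.9, -0.1]
grip_width: 0.18
```

Emit:
{"fn": "arm_command", "kwargs": {"motion": [[[0, 0, 0], [0, 0, 0], 1], [[0, 0, 0], [0, 0, 0], 1], [[0, 0, 0], [0, 0, 0], 1], [[0, 0, 0], [0, 0, 0], 1], [[0, 0, 0], [0, 0, 0], 1], [[0, 0, 0], [0, 0, 0], 1], [[0, 0, 0], [0, 0, 0], 1], [[0, 0, 0], [0, 0, 0], 1]]}}

```text
time: 19.33
position: [0.5055, -0.2094, 0.2018]
tool_rot: [2.351, 2.084, 0.0]
ft_force: [-0.1, -0.4, -1.1]
grip_width: 0.182
```

```bash
python3 chk.py 18 .125 .162
python3 - <<'E'
import sys;sys.path.insert(0,'.')
from h import *
import os
im=cv2.imread("pics/wrist18.png");cv2.imwrite("pics/w18z.png",cv2.resize(im[130:250,190:330],None,fx=5,fy=5,interpolation=cv2.INTER_CUBIC))
for n in("wrist","side"):
    im=cv2.imread(f"pics/{n}18.png").astype(int);W=cloud(n,np.load(f"pics/{n}18.npy"),np.load(f"pics/{n}18s.npz")['T'])
    M=(im[...,2]>im[...,0]+60)&(im[...,2]>im[...,1]+35)&(np.hypot(W[...,0]-.505,W[...,1]+.21)<.012)
    print(n,'orange',M.sum(),np.sort(W[M][:,2]))
s=ctrl.get_state();print(s['torque'],np.abs(s['qd']).max())
E
```

```text
t 19.33 pos [ 0.5055 -0.2094  0.2018] toolx yaw 83.09 zaxis [ 1.e-04  1.e-04 -1.e+00] F [-0.1 -0.4 -1.1] w 0.182
shift mm [-0.7 -0.4  0. ]
rot deg [ 0.01 -0.01  0.09]
wrist 129 [ 5.052e-01 -2.097e-01 -1.300e-03  5.000e-04] [0.1251 0.0002]
[array([ 505.33, -208.93,    3.98]), array([ 505.87, -208.1 ,   15.04])]
side 32 [ 0.5041 -0.2095  0.0351 -0.0988] [0.1252 0.0009]
[array([ 501.42, -214.36,   20.64]), array([ 502.41, -210.68,   13.75])]
side lateral rod 0.19710406897698599 port [np.float64(-3.976190639702488), np.float64(-0.41497628054679514)]
t 19.43 pos [ 0.5054 -0.2094  0.2018] toolx yaw 83.09 zaxis [ 0.  0. -1.] F [-0.6 -1.1 -1.9] w 0.182
shift mm [-0.6 -0.4 -0. ]
rot deg [ 0.   -0.    0.09]
wrist orange 38 [0.11185831 0.1120507  0.11209233 0.11301031 0.11428738 0.11435266
 0.1143833  0.11458624 0.11481019 0.11505489 0.11513488 0.11530963
 0.11584648 0.11640263 0.11675337 0.11727354 0.11731494 0.11798885
 0.11803919 0.11847164 0.11884247 0.11946435 0.11946532 0.11962147
 0.11962299 0.11990753 0.11993377 0.12012792 0.12022254 0.12029221
 0.12100103 0.12115136 0.12127146 0.12131926 0.12166963 0.12200395
 0.12235623 0.12240079]
side orange 8 [0.11235997 0.11552519 0.11670472 0.11709515 0.11791872 0.11809752
 0.11887161 0.12106789]
[-0.06307665  0.04458131 -0.00387035] 0.0026589373686444102
```

View pics/w18z.png

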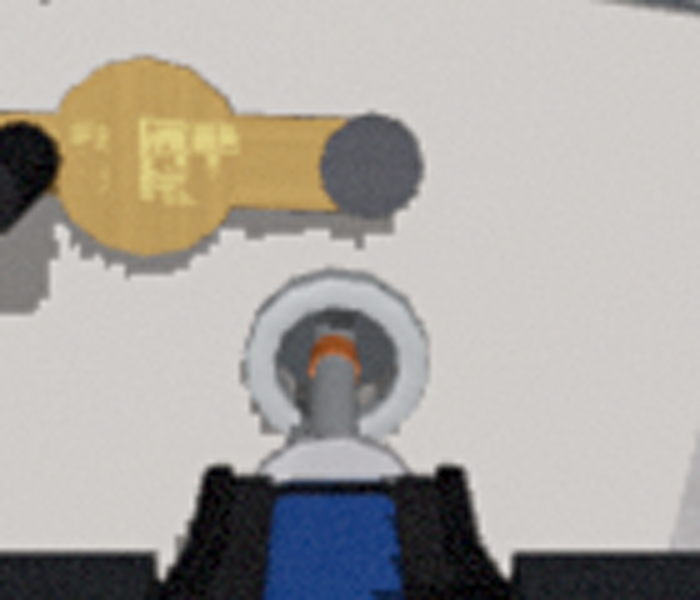

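View pics/side18z.png

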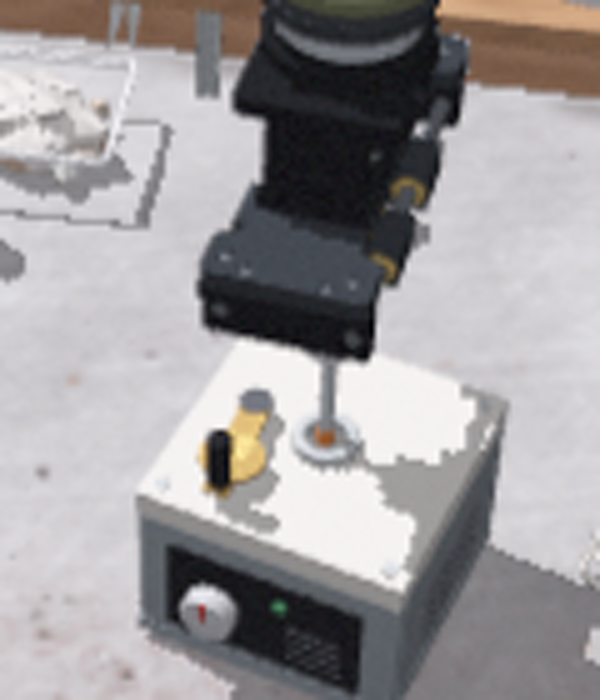

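The band is centred at rim height in both views: wrist depth puts it at 112–122 mm, with the rim at 116–118. The rod is central in the bore, so I'm handing in.

```bash
python3 -c "
from bench import ctrl
print(ctrl.close_job())"
```

```text
the job is handed in; nothing more can be done
None
```

The job is handed in, at about 19.4 s of the 58 s. The shutter is open and the blue-gripped probe is held upright in the guide port, with its orange band level with the rim.

**What I did**
- **Shutter:** I pushed it open with the closed fingers. It measured about 1.44 rad from the wrist camera; 1.2 is needed.
- **Probe:** I gripped the blue-gripped probe at 25 N (opening about 16 mm), lifted it 170 mm straight up and carried it over the port. I lowered it in stages, checking the camera views at each one.

**Last checks**
- **Height:** the orange band spans 112–122 mm by wrist depth, so its middle is about 117 mm, within about 1 mm of the rim.
- **Centring:** the rod is about 1 mm or less off the port's axis.
- **Upright and still:** tilt is below 0.005 rad by the wrist camera. The arm is still, with no side load beyond about 1 N of sensor noise.
- **Bystanders:** nothing in the pictures suggests the bottle, tablet or bracelet moved, but I did not measure their positions again at the end.

**Disagreements**
- **Port position:** the wrist and side cameras disagreed by about 1 mm sideways on where the port is relative to the rod, so I went between them. The side camera's port position was also about 4 mm off along its own line of sight, and I did not use it in that direction.
- **Final-pose fits:** at the final pose, the side camera's rod-tilt fit (few pixels) and some port fits (rim partly hidden) were unreliable. I did not use them.

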